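# Sort mould cores by weight and push the tray home

### The arm

A 7-joint arm with a two-finger parallel gripper is mounted at the origin on the work surface. World frame = base frame: x ahead of the robot, y to its left, z up, the work surface at z = 0. Lengths are in m, angles in rad, forces in N, time in s.
With the tool pointing down it reaches from about 0.4 to 0.85 m from the base axis. Payload 10.4 kg.
Tool frame: the origin (TCP) lies midway between the tips of the shut fingers; the grasp point (between the pads) lies 19 mm behind it (manip.grasp_offset is the distance from the TCP to the grasp point, in m); z points along the fingers, y is the line along which they close (so a half turn about z gives the same grasp; the last joint's range is limited). The gripper opens to 85 mm and grips with 20 to 120 N. Pads are 22 mm wide; open, the fingers measure 114 mm over their backs; the gripper's body (76 mm by 85 mm) begins 54 mm behind the grasp point. The pads swing forward as they close: fully open they stand 13 mm farther back than shut.
Start: joints at [-1.285, 0.332, -0.065, 1.46, 0.022, 1.35, -0.088], TCP at [0.19, 0.595, 0.231] pointing down, gripper open.
Joint ranges: [-2.6, 2.6], [-0.5, 2.12], [-1.47, 1.34], [0.16, 2.42], [-1.27, 4.41], [0.06, 2.06], [-2.6, 2.6]. Speed limits (rad/s): [2.22, 2.22, 2.79, 2.79, 3.14, 3.14, 3.14].

### API

Orientations are given as a unit quaternion [x, y, z, w].
In Python, from workcell import manip gives the robot as it stands.
- The arm moves only by the shell command python3 jog.py FILE [FORCE], which reads ROWS from the file FILE. ROWS is a JSON object with one list for each field, all of the same length, 1 to 20, a row being the entries at one place: wx, wy, wz (a rotation vector in rad), tx, ty, tz (the shift in m), finger_gap (the opening from 0.0 (shut) to 1.0 (fully open)); each row is the pose to reach, as a shift and turn from the pose commanded when the command began, along the tool's axes at that moment; what a row does not reach only later rows make up. A row lasts 1/8 s, in which the tool goes at most 0.0625 m and 0.188 rad, less where a joint would pass 70% of its speed; a pose out of reach is approached as far as the arm can. The fingers move at their own pace and stop on an object; FORCE is the grip in N (left out, the last holds). Time passes only in rows, so rows that do not move let the fingers close. It prints the time, the measured TCP pose, the force, the opening and the grip force at its end. Input that does not fit is refused with a message, and nothing moves.
- manip.get_obs(): the state, without advancing time (a new reading comes with each control period).
- manip.camera(name): name is "side" or "top"; returns the picture (400x640x3 uint8, blue, green, red); there is no depth.
- manip.calibration(name): a dict with "fx", "fy", "cx", "cy" (pixels), "k1" (the pictures are not rectified: a ray, as slopes to the right and down, at radius r is drawn at 1 + k1 r^2 times it, then the intrinsics apply), "world_from_camera" (4x4, takes a point from camera to world coordinates). Camera axes: x right, y up, looking along -z (the intrinsics and any distortion apply to the point x, -y, -z); pixel columns grow to the right and rows downward; lengths in m; the calibration is good to about 2 mm. A picture is of the moment at which its call begins. calibration takes no time and is no camera call.
- manip.hand_in(): hands the job in; it is judged then, once.
The state is a dict: "clock": time; "joint_pos": joint angles; "joint_velocities": joint speeds; "tau": joint torques, N m; "position": TCP position; "ee_rot": TCP orientation; "ft_force": force on the tool from outside, world axes, zero at the start; "torque": the same for the moment, N m; "grip_width": opening from 0.0 (shut) to 1.0 (fully open); "grasp_force": force on a finger pad.
Only numpy, scipy, OpenCV 4.12 (cv2) and the standard library are available. Lean on these libraries where they do the work, as an engineer would, in place of code of your own. Each camera call takes 0.05 s, during which the arm holds its last target. There are 200 camera calls.

### The job

The two steel mould cores look alike, but each is solid (about 880 g), resin-filled (about 500 g) or hollow (about 200 g). Lift each one to feel its weight and stand it upright and gently in the matching pocket of the sliding tray while the tray is still pulled out: red for solid, yellow for resin-filled, blue for hollow. Then push the tray fully home against its stops, without shifting the red pot or the brass bar.

Things in the scene. Friction and masses are not known exactly. Their poses are not given: they have to be found in the camera images.
- core_a: steel mould core, twin of the other: flange 56 mm across, 10 mm thick, at the bottom, above it a plain round body 42 mm across; 85 mm tall, upright on the bench. Origin: centre of its underside, z up. Solid, resin-filled or hollow (weight within 50 g), drawn anew every time; the two are never of one kind. Gripped 62 mm above its underside, the fingertips clear the pocket walls
- core_b: steel mould core, twin of the other: flange 56 mm across, 10 mm thick, at the bottom, above it a plain round body 42 mm across; 85 mm tall, upright on the bench. Origin: centre of its underside, z up. Solid, resin-filled or hollow (weight within 50 g), drawn anew every time; the two are never of one kind. Gripped 62 mm above its underside, the fingertips clear the pocket walls
- tray: open aluminium tray, 100 mm along x (the sliding direction), 272 mm along y, three pockets side by side, wall tops 53 mm above the bench. Origin: under its middle, at bench height; x points the way home (away from the robot), y left, z up. About 5 N pushes it along its centre line; pushed 50 mm to one side of it, the tray twists a degree or two and binds; at 70 mm it jams in its rails
- guide: fixed dark steel guide on the bench under the tray, with two rails 38 mm high, 324 mm apart over their outsides, 280 mm long; brass stops at the far end. Origin: where the tray's origin is when fully pulled out; axes as the tray's. Turned up to 0.12 rad
- carriage (a joint): how far the tray has slid along the guide, m: 0 fully pulled out, 0.120 home against the stops. Starts between 0 and 0.03; stays where it is left
- push_pad (a point): middle of the near face of the tray's black push pad, 92 mm in front of the tray's middle, 46 mm above the bench and on the centre line. The pad is 50 mm wide and spans heights 23 to 69 mm; it stands on a 36 mm stem, so closed fingers can come down in front of it and push
- pocket_red (a point): red (left, +y of the tray) pocket of the tray (83 mm wide across the tray, 90 mm along it): this point is the centre of its floor, 18 mm above the bench; its walls rise 35 mm above the floor. The pocket for the solid core
- pocket_yellow (a point): yellow (middle) pocket of the tray (83 mm wide across the tray, 90 mm along it): this point is the centre of its floor, 18 mm above the bench; its walls rise 35 mm above the floor. The pocket for the resin-filled core
- pocket_blue (a point): blue (right, -y of the tray) pocket of the tray (83 mm wide across the tray, 90 mm along it): this point is the centre of its floor, 18 mm above the bench; its walls rise 35 mm above the floor. The pocket for the hollow core
- pot: bystander: red plastic pot 80 mm across, 75 mm tall, with a brush fixed in it that reaches 132 mm up; origin at the centre of its underside. Leave it where it is
- brass_bar: bystander: brass bar 34 x 110 x 22 mm lying on the bench, long along its y; origin at the centre of its underside. Leave it where it is

How it is judged:
On the way, in this order (a step that is already met when the one before it is completed fails the run):
1. both cores stand upright, released, each in the pocket for its weight, with the tray still pulled out (angle between each of core_a, core_b's own z axis and vertical below 0.15 rad and z of core_a in the frame of tray between 0.01 and 0.026 m and ((horizontal distance between core_a and pocket_red below 0.026 m and contact force between core_a and tray between 6.4 and 12 N) or (horizontal distance between core_a and pocket_yellow below 0.026 m and contact force between core_a and tray between 3.4 and 6.4 N) or (horizontal distance between core_a and pocket_blue below 0.026 m and contact force between core_a and tray between 0.8 and 3.4 N)) and z of core_b in the frame of tray between 0.01 and 0.026 m and ((horizontal distance between core_b and pocket_red below 0.026 m and contact force between core_b and tray between 6.4 and 12 N) or (horizontal distance between core_b and pocket_yellow below 0.026 m and contact force between core_b and tray between 3.4 and 6.4 N) or (horizontal distance between core_b and pocket_blue below 0.026 m and contact force between core_b and tray between 0.8 and 3.4 N)) and contact force between the fingers and core_a below 0.05 N and contact force between the fingers and core_b below 0.05 N and value of joint carriage below 0.07 m), for 0.2 s.
2. the tray is pushed home (value of joint carriage above 0.115 m), for 0.2 s.
At the end, for the whole second after the job is handed in: Each core stands upright (within 0.15 rad) on the floor of the pocket for its weight (red solid, yellow resin-filled, blue hollow), within 26 mm of the pocket's middle, released and at rest, and the tray is home (joint above 0.115 m) (angle between each of core_a, core_b's own z axis and vertical below 0.15 rad and z of core_a in the frame of tray between 0.01 and 0.026 m and ((horizontal distance between core_a and pocket_red below 0.026 m and contact force between core_a and tray between 6.4 and 12 N) or (horizontal distance between core_a and pocket_yellow below 0.026 m and contact force between core_a and tray between 3.4 and 6.4 N) or (horizontal distance between core_a and pocket_blue below 0.026 m and contact force between core_a and tray between 0.8 and 3.4 N)) and z of core_b in the frame of tray between 0.01 and 0.026 m and ((horizontal distance between core_b and pocket_red below 0.026 m and contact force between core_b and tray between 6.4 and 12 N) or (horizontal distance between core_b and pocket_yellow below 0.026 m and contact force between core_b and tray between 3.4 and 6.4 N) or (horizontal distance between core_b and pocket_blue below 0.026 m and contact force between core_b and tray between 0.8 and 3.4 N)) and contact force between the fingers and core_a below 0.05 N and contact force between the fingers and core_b below 0.05 N and value of joint carriage above 0.115 m and linear speed of each of core_a, core_b below 0.02 m/s); the robot touches nothing.
It fails at once if the red pot or the brass bar is shifted by more than 30 mm (distance of any of pot, brass_bar from where it was at the start of the episode above 0.03 m).
It fails at once if a core is let fall or knocked (moving over 0.55 m/s while not held, as after a drop of more than about 15 mm) ((contact force between the fingers and core_a below 0.05 N and linear speed of core_a above 0.55 m/s) or (contact force between the fingers and core_b below 0.05 N and linear speed of core_b above 0.55 m/s)).
It also fails if it takes over 69 s, if anything falls off the work surface, if the arm or the gripper's body presses on something with over 40 N, if the wrist force passes 120 N, or if a joint passes its speed limit or range.

## Working session

There is one attempt and no reset: what is moved stays moved. The work goes in short steps, Python scripts to look and compute and a shell command to move; the robot and the scene stay as the last step left them, time stands still between calls to the robot, and variables do not carry over. Pictures are saved under pics/ and viewed, at most 10 in all, crops included, and the job is handed in when it is done.

```bash
ls; mkdir -p pics; python3 - <<'E'
from workcell import manip
import cv2,numpy as np
for n in("top","side"):
    cv2.imwrite(f"pics/{n}0.png",manip.camera(n)); c=manip.calibration(n); print(n,{k:np.round(v,4).tolist() for k,v in c.items()})
o=manip.get_obs(); print(o, manip.grasp_offset)
E
```

```text
jog.py
pics
workcell.py
top {'fx': 453.7905, 'fy': 453.7905, 'cx': 326.5268, 'cy': 195.6281, 'k1': -0.1158, 'world_from_camera': [[0.0052, 0.9857, -0.1685, 0.3697], [-0.9999, 0.0067, 0.0085, 0.0791], [0.0096, 0.1684, 0.9857, 1.1652], [0.0, 0.0, 0.0, 1.0]]}
side {'fx': 394.6083, 'fy': 394.6083, 'cx': 321.686, 'cy': 199.4284, 'k1': -0.0876, 'world_from_camera': [[0.7631, 0.3401, -0.5495, 0.0962], [-0.646, 0.4247, -0.6342, -0.4502], [0.0177, 0.839, 0.5438, 0.5336], [0.0, 0.0, 0.0, 1.0]]}
{'clock': 0.1, 'joint_pos': array([-1.28456626,  0.33277529, -0.06472225,  1.4608262 ,  0.02157175,
        1.34989445, -0.08847647]), 'joint_velocities': array([-0.00027931, -0.00168745,  0.00089783, -0.00072308, -0.00011458,
        0.00066966,  0.00093024]), 'tau': array([ 1.46278857e-03, -6.26754570e+01,  4.92181687e-02, -3.92423522e+01,
        1.62729516e-02,  7.03710626e-03,  3.90475543e-05]), 'position': array([0.18984794, 0.59513171, 0.23063125]), 'ee_rot': array([ 1.53773975e-01,  9.88105864e-01, -5.98943167e-04, -8.34762696e-05]), 'ft_force': array([-0.62317813, -0.01860358, -0.17082314]), 'torque': array([ 0.00337225,  0.00493575, -0.01536081]), 'grasp_force': 0.0, 'grip_width': 0.9992316840701411} 0.0187
```

View pics/top0.png

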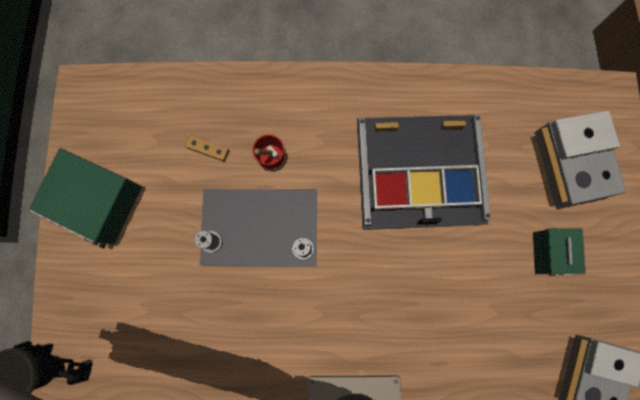

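View pics/side0.png

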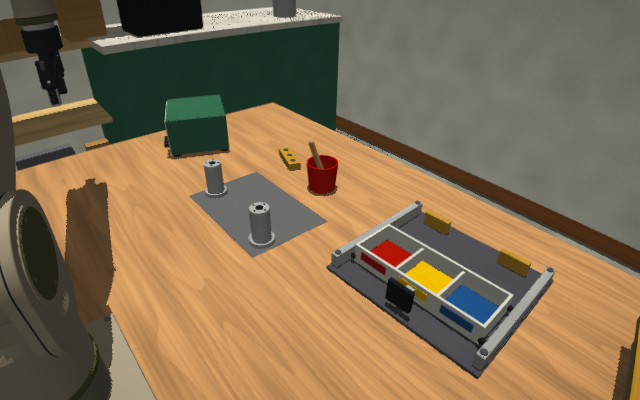

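The top view shows the cores near (208,240) and (302,248), the tray pockets at (392,188), (426,187) and (460,186), the push pad at (429,221), and the pot at (268,151). In the side view the cores are near (214,163) and (260,208), and the pad is at (400,292). I'll enlarge these areas to get precise pixels.

```bash
cat > h.py <<'E'
import numpy as np,cv2
from workcell import manip
C={n:manip.calibration(n) for n in("top","side")}
def KD(n):
    c=C[n];return np.array([[c["fx"],0,c["cx"]],[0,c["fy"],c["cy"]],[0,0,1.]]),np.array([c["k1"],0,0,0.])
def ray(n,uv):
    K,D=KD(n);p=cv2.undistortPoints(np.array([[uv]],float),K,D)[0,0]
    W=np.array(C[n]["world_from_camera"]);d=W[:3,:3]@[p[0],-p[1],-1.];return W[:3,3],d
def atz(n,uv,z):
    o,d=ray(n,uv);return o+d*(z-o[2])/d[2]
def proj(n,P):
    K,D=KD(n);M=np.linalg.inv(np.array(C[n]["world_from_camera"]));P=np.atleast_2d(P).astype(float)
    q=(P@M[:3,:3].T+M[:3,3])*[1,-1,-1];return cv2.projectPoints(q,np.zeros(3),np.zeros(3),K,D)[0][:,0]
def tri(a,b):
    A=[];y=[]
    for n,uv in(("top",a),("side",b)):
        o,d=ray(n,uv);d/=np.linalg.norm(d);Q=np.eye(3)-np.outer(d,d);A.append(Q);y.append(Q@o)
    return np.linalg.lstsq(np.vstack(A),np.hstack(y),rcond=None)[0]
E
python3 - <<'E'
import cv2,numpy as np
t=cv2.imread("pics/top0.png");s=cv2.imread("pics/side0.png")
def z(i,x,y,w,h,f):return cv2.resize(i[y:y+h,x:x+w],None,fx=f,fy=f,interpolation=cv2.INTER_CUBIC)
cv2.imwrite("pics/t1.png",np.hstack([z(t,185,220,50,40,8),z(t,280,225,50,40,8)]))
cv2.imwrite("pics/t2.png",z(t,355,110,140,120,5))
cv2.imwrite("pics/s1.png",np.hstack([z(s,190,145,50,60,8),z(s,235,195,50,60,8)]))
cv2.imwrite("pics/s2.png",z(s,320,195,240,190,3.2))
E
```

```text
(no output)
```

View pics/t1.png

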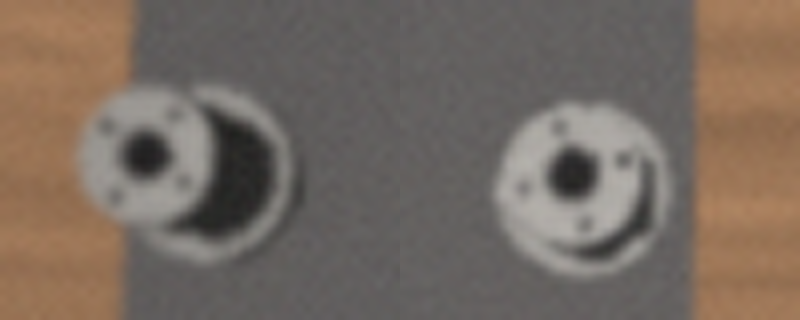

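View pics/t2.png

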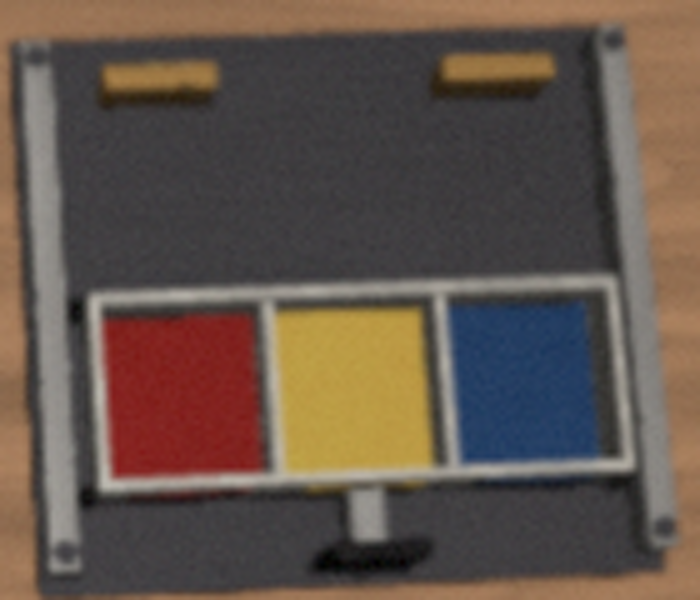

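View pics/s1.png

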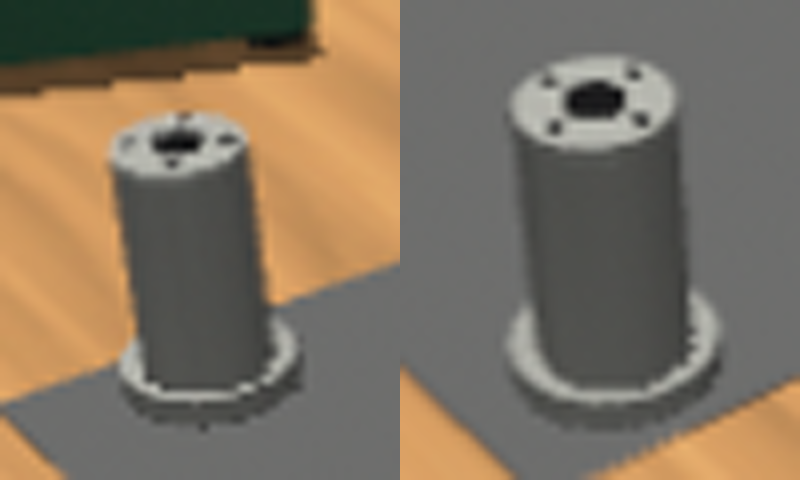

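View pics/s2.png

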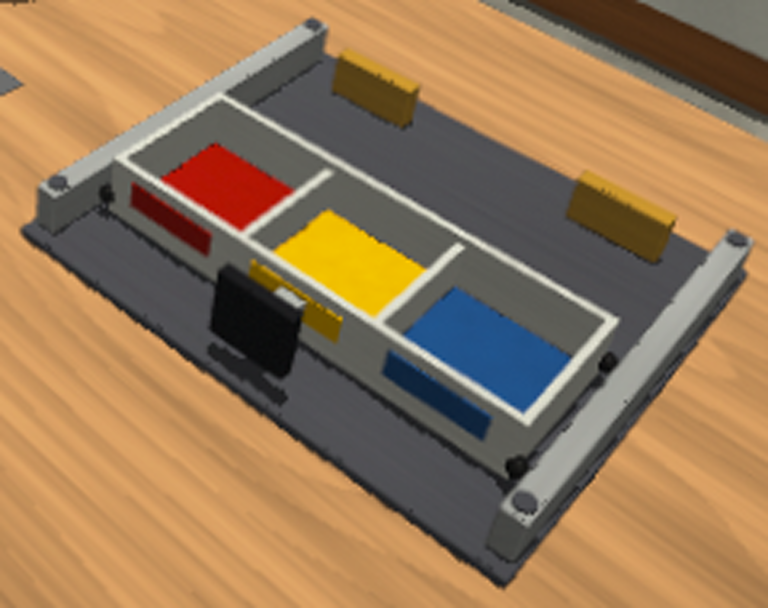

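Enlarged pixel positions:
- **Core tops, top view:** crop (147,155) and (173,172).
- **Core tops, side view:** crop (178,146) and (195,102).
- **Tray rim corners, top crop:** (88,293), (615,275), (635,468) and (100,490).
- **Tray rim corners, side crop:** (222,97), (618,320), (527,422) and (117,158).

Next I'll triangulate these.

```bash
cat > m.py <<'E'
from h import *
np.set_printoptions(precision=4,suppress=True)
U=lambda p,x,y,f:((p[0]+.5)/f+x-.5,(p[1]+.5)/f+y-.5)
c1=tri(U((147,155),185,220,8),U((178,146),190,145,8));c2=tri(U((173,172),280,225,8),U((195,102),235,195,8));print("cores",c1,c2)
t=lambda p:U(p,355,110,5); s=lambda p:U(p,320,195,3.2)
R=[tri(t(a),s(b)) for a,b in [((88,293),(222,97)),((615,275),(618,320)),((635,468),(527,422)),((100,490),(117,158))]]
print(np.array(R),np.mean(R,0))
B=[tri(t(a),s(b)) for a,b in [((37,55),(313,25)),((613,38),(737,239)),((664,528),(525,502)),((65,552),(57,183))]]
print(np.array(B),np.mean(B,0))
for Q in(R,B):
    v=(Q[0]+Q[1]-Q[2]-Q[3])/2;w=(Q[0]+Q[3]-Q[1]-Q[2])/2
    print(np.linalg.norm(v),np.linalg.norm(w),np.arctan2(v[1],v[0]),np.arctan2(-w[0],w[1]))
yaw=np.arctan2(-(B[0]+B[3]-B[1]-B[2])[0],(B[0]+B[3]-B[1]-B[2])[1])
yaw2=np.arctan2((B[0]+B[1]-B[2]-B[3])[1],(B[0]+B[1]-B[2]-B[3])[0]); yaw=(yaw+yaw2)/2
c=np.mean(R,0);x=np.array([np.cos(yaw),np.sin(yaw),0]);y=np.array([-x[1],x[0],0])
print("yaw",yaw,"red",c+.0865*y,"yel",c,"blue",c-.0865*y,"pad",c-.092*x)
print("pot",atz("top",(268,151),.075),"bar",atz("top",(207,149),.022))
# pad check
print("padface", [atz("side",s(p),z) for p,z in[((222,268),.069),((300,312),.069),((290,377),.023),((212,335),.023)]])
E
python3 m.py
```

```text
cores [0.4467 0.3651 0.0851] [0.4319 0.1295 0.0852]
[[ 0.6319 -0.0459  0.0488]
 [ 0.6426 -0.3164  0.0534]
 [ 0.5425 -0.3207  0.0559]
 [ 0.5311 -0.0505  0.0531]] [ 0.587  -0.1834  0.0528]
[[ 0.7606 -0.0217  0.0391]
 [ 0.7754 -0.3285  0.0394]
 [ 0.5145 -0.3407  0.0398]
 [ 0.5007 -0.0334  0.0389]] [ 0.6378 -0.1811  0.0393]
0.10063321275430741 0.27057673841111346 0.044089537210781446 0.04089623242948167
0.2606618721258371 0.3073927443001165 0.04599050039615916 0.046717556916052595
yaw 0.046354028656105876 red [ 0.583  -0.097   0.0528] yel [ 0.587  -0.1834  0.0528] blue [ 0.591  -0.2698  0.0528] pad [ 0.4951 -0.1877  0.0528]
pot [0.6674 0.2156 0.075 ] bar [0.6868 0.383  0.022 ]
padface [array([ 0.4969, -0.1636,  0.069 ]), array([ 0.5037, -0.2101,  0.069 ]), array([ 0.5033, -0.2126,  0.023 ]), array([ 0.4938, -0.1663,  0.023 ])]
```

```bash
cat > d.py <<'E'
import sys,numpy as np
from workcell import manip
from scipy.spatial.transform import Rotation as R
o=manip.get_obs();r=R.from_quat(o["ee_rot"])
print("clk",o["clock"],"ft",o["ft_force"].round(2),"w",round(o["grip_width"],3),"gf",round(o["grasp_force"],1),"pos",o["position"].round(4),"yaw_y",round(float(np.arctan2(r.as_matrix()[1,1],r.as_matrix()[0,1])),3))
for a in sys.argv[1:]:
    t=np.array(eval(a));print(a,"->",(r.inv().apply(t-o["position"])).round(4))
E
python3 d.py "[.4467,.3651,.2]" "[.4467,.3651,.043]"
```

```text
clk 0.1 ft [-0.62 -0.02 -0.17] w 0.999 gf 0.0 pos [0.1898 0.5951 0.2306] yaw_y 1.262
[.4467,.3651,.2] -> [-0.3146 -0.1411  0.0308]
[.4467,.3651,.043] -> [-0.3146 -0.1409  0.1878]
```

```bash
echo '{"wx": [0,0,0,0,0,0,0,0,0,0],"wy": [0,0,0,0,0,0,0,0,0,0],"wz": [0,0,0,0,0,0,0,0,0,0],"tx": [-0.05,-0.1,-0.15,-0.2,-0.25,-0.3,-0.3146,-0.3146,-0.3146,-0.3146],"ty": [-0.022,-0.045,-0.067,-0.09,-0.112,-0.134,-0.141,-0.141,-0.141,-0.141],"tz": [0.005,0.01,0.015,0.02,0.025,0.03,0.03,0.03,0.03,0.03],"finger_gap": [1,1,1,1,1,1,1,1,1,1]}' > path.dat && python3 jog.py path.dat; python3 d.py "[.4467,.3651,.2]" "[.4467,.3651,.043]"
```

```text
clock: 1.35
position: [0.4455, 0.367, 0.2013]
ee_rot: [0.152, 0.988, 0.0, -0.0]
ft_force: [-0.1, 0.2, 0.3]
grip_width: 1.001
grasp_force: 0.0
clk 1.35 ft [-0.09  0.18  0.25] w 1.001 gf 0.0 pos [0.4455 0.367  0.2013] yaw_y 1.265
[.4467,.3651,.2] -> [-0.0017 -0.0015  0.0013]
[.4467,.3651,.043] -> [-0.0018 -0.0015  0.1583]
```

Descend, then settle and close on the core.

```bash
echo '{"wx": [0,0,0,0,0,0,0,0,0,0,0,0],"wy": [0,0,0,0,0,0,0,0,0,0,0,0],"wz": [0,0,0,0,0,0,0,0,0,0,0,0],"tx": [-0.001,-0.001,-0.001,-0.001,-0.001,-0.001,-0.001,-0.001,-0.001,-0.001,-0.001,-0.001],"ty": [-0.001,-0.001,-0.001,-0.001,-0.001,-0.001,-0.001,-0.001,-0.001,-0.001,-0.001,-0.001],"tz": [0.04,0.08,0.12,0.145,0.158,0.158,0.158,0.158,0.158,0.158,0.158,0.158],"finger_gap": [1,1,1,1,1,1,0.3,0.3,0.3,0.3,0.3,0.3]}' > path.dat && python3 jog.py path.dat 60; python3 d.py "[.4467,.3651,.043]"
```

```text
clock: 2.85
position: [0.448, 0.3649, 0.0445]
ee_rot: [0.154, 0.988, 0.001, 0.001]
ft_force: [-0.7, -0.3, 5.2]
grip_width: 0.483
grasp_force: 60.0
clk 2.85 ft [-0.7  -0.27  5.25] w 0.483 gf 60.0 pos [0.448  0.3649 0.0445] yaw_y 1.262
[.4467,.3651,.043] -> [ 0.0013 -0.0002  0.0015]
```

Gripped. Lift slowly and hold still to weigh it.

```bash
echo '{"wx": [0,0,0,0,0,0,0,0,0,0],"wy": [0,0,0,0,0,0,0,0,0,0],"wz": [0,0,0,0,0,0,0,0,0,0],"tx": [0,0,0,0,0,0,0,0,0,0],"ty": [0,0,0,0,0,0,0,0,0,0],"tz": [-0.015,-0.04,-0.08,-0.12,-0.15,-0.15,-0.15,-0.15,-0.15,-0.15],"finger_gap": [0.3,0.3,0.3,0.3,0.3,0.3,0.3,0.3,0.3,0.3]}' > path.dat && python3 jog.py path.dat; python3 d.py; echo '{"wx": [0,0],"wy": [0,0],"wz": [0,0],"tx": [0,0],"ty": [0,0],"tz": [0,0],"finger_gap": [0.3,0.3]}' > path.dat && python3 jog.py path.dat; python3 d.py "[.583,-.097,.2]" "[.587,-.1834,.2]" "[.591,-.2698,.2]"
```

```text
clock: 4.1
position: [0.4473, 0.3642, 0.1928]
ee_rot: [0.154, 0.988, -0.0, -0.0]
ft_force: [0.5, -0.1, -3.7]
grip_width: 0.483
grasp_force: 61.8
clk 4.1 ft [ 0.46 -0.08 -3.71] w 0.483 gf 61.8 pos [0.4473 0.3642 0.1928] yaw_y 1.262
clock: 4.35
position: [0.4474, 0.3643, 0.1933]
ee_rot: [0.154, 0.988, 0.0, 0.0]
ft_force: [-0.6, -0.7, -5.5]
grip_width: 0.479
grasp_force: 61.9
clk 4.35 ft [-0.57 -0.68 -5.55] w 0.479 gf 61.9 pos [0.4474 0.3643 0.1933] yaw_y 1.262
[.583,-.097,.2] -> [-0.2693 -0.3983 -0.0067]
[.587,-.1834,.2] -> [-0.2994 -0.4794 -0.0067]
[.591,-.2698,.2] -> [-0.3295 -0.5605 -0.0067]
```

```bash
for i in 1 2 3 4 5 6; do echo '{"wx": [0],"wy": [0],"wz": [0],"tx": [0],"ty": [0],"tz": [0],"finger_gap": [0.3]}' > path.dat && python3 jog.py path.dat | grep ft_; done
```

```text
ft_force: [0.0, -0.4, -4.7]
ft_force: [-0.4, 1.0, -4.5]
ft_force: [-0.4, 1.2, -6.2]
ft_force: [-0.4, -1.1, -4.6]
ft_force: [0.1, 0.3, -5.2]
ft_force: [0.2, 0.7, -5.0]
```

Averages about 5.0 N, so it's resin-filled and goes in yellow. Carrying it over.

```bash
echo '{"wx": [0,0,0,0,0,0,0,0,0,0,0,0,0,0,0,0],"wy": [0,0,0,0,0,0,0,0,0,0,0,0,0,0,0,0],"wz": [0,0,0,0,0,0,0,0,0,0,0,0,0,0,0,0],"tx": [-0.015,-0.04,-0.07,-0.1,-0.13,-0.16,-0.19,-0.22,-0.25,-0.275,-0.29,-0.3,-0.3,-0.3,-0.3,-0.3],"ty": [-0.024,-0.064,-0.112,-0.16,-0.208,-0.256,-0.304,-0.352,-0.4,-0.44,-0.465,-0.479,-0.479,-0.479,-0.479,-0.479],"tz": [-0.01,-0.01,-0.01,-0.01,-0.01,-0.01,-0.01,-0.01,-0.01,-0.01,-0.01,-0.01,-0.01,-0.01,-0.01,-0.01],"finger_gap": [0.3,0.3,0.3,0.3,0.3,0.3,0.3,0.3,0.3,0.3,0.3,0.3,0.3,0.3,0.3,0.3]}' > path.dat && python3 jog.py path.dat; python3 d.py "[.587,-.1834,.064]"
```

```text
clock: 7.1
position: [0.5878, -0.1823, 0.2034]
ee_rot: [0.153, 0.988, 0.0, 0.0]
ft_force: [-0.2, -0.3, -5.4]
grip_width: 0.486
grasp_force: 62.4
clk 7.1 ft [-0.15 -0.28 -5.41] w 0.486 gf 62.4 pos [ 0.5878 -0.1823  0.2034] yaw_y 1.263
[.587,-.1834,.064] -> [ 0.0004 -0.0013  0.1394]
```

```bash
echo '{"wx": [0,0,0,0,0,0,0,0,0],"wy": [0,0,0,0,0,0,0,0,0],"wz": [0,0,0,0,0,0,0,0,0],"tx": [0,0,0,0,0,0,0,0,0],"ty": [-0.001,-0.001,-0.001,-0.001,-0.001,-0.001,-0.001,-0.001,-0.001],"tz": [0.03,0.06,0.09,0.11,0.125,0.133,0.138,0.138,0.138],"finger_gap": [0.3,0.3,0.3,0.3,0.3,0.3,0.3,0.3,0.3]}' > path.dat && python3 jog.py path.dat; python3 d.py "[.587,-.1834,.0625]"
```

```text
clock: 8.22
position: [0.5878, -0.1843, 0.0659]
ee_rot: [0.154, 0.988, 0.0, 0.0]
ft_force: [0.7, 0.3, -4.7]
grip_width: 0.48
grasp_force: 62.3
clk 8.225 ft [ 0.66  0.32 -4.75] w 0.48 gf 62.3 pos [ 0.5878 -0.1843  0.0659] yaw_y 1.262
[.587,-.1834,.0625] -> [0.001  0.0007 0.0034]
```

```bash
echo '{"wx": [0,0,0,0],"wy": [0,0,0,0],"wz": [0,0,0,0],"tx": [0,0,0,0],"ty": [0,0,0,0],"tz": [0.002,0.004,0.004,0.004],"finger_gap": [0.3,0.3,0.3,0.3]}' > path.dat && python3 jog.py path.dat; echo '{"wx": [0,0,0,0,0,0,0,0,0,0],"wy": [0,0,0,0,0,0,0,0,0,0],"wz": [0,0,0,0,0,0,0,0,0,0],"tx": [0,0,0,0,0,0,0,0,0,0],"ty": [0,0,0,0,0,0,0,0,0,0],"tz": [0,0,0,0,-0.02,-0.06,-0.11,-0.14,-0.14,-0.14],"finger_gap": [0.6,0.75,0.75,0.75,0.75,0.75,0.75,1,1,1]}' > path.dat && python3 jog.py path.dat; python3 d.py "[.4319,.1295,.2]" "[.4319,.1295,.0425]"
```

```text
clock: 8.72
position: [0.5877, -0.1842, 0.0616]
ee_rot: [0.154, 0.988, 0.0, 0.0]
ft_force: [0.5, -0.0, -0.0]
grip_width: 0.485
grasp_force: 62.7
clock: 9.98
position: [0.5872, -0.1841, 0.2015]
ee_rot: [0.154, 0.988, 0.0, 0.0]
ft_force: [-0.9, -0.3, -0.6]
grip_width: 1.001
grasp_force: 0.0
clk 9.975 ft [-0.88 -0.33 -0.62] w 1.001 gf 0.0 pos [ 0.5872 -0.1841  0.2015] yaw_y 1.262
[.4319,.1295,.2] -> [0.2433 0.2516 0.0015]
[.4319,.1295,.0425] -> [0.2433 0.2515 0.159 ]
```

```bash
echo '{"wx": [0,0,0,0,0,0,0,0,0,0],"wy": [0,0,0,0,0,0,0,0,0,0],"wz": [0,0,0,0,0,0,0,0,0,0],"tx": [0.03,0.07,0.11,0.15,0.19,0.225,0.243,0.243,0.243,0.243],"ty": [0.031,0.072,0.113,0.155,0.196,0.232,0.2515,0.2515,0.2515,0.2515],"tz": [0,0,0,0,0,0,0,0,0,0],"finger_gap": [1,1,1,1,1,1,1,1,1,1]}' > path.dat && python3 jog.py path.dat; python3 d.py "[.4319,.1295,.0425]"
```

```text
clock: 11.22
position: [0.4326, 0.1282, 0.201]
ee_rot: [0.155, 0.988, -0.0, -0.0]
ft_force: [-0.1, 1.0, -0.1]
grip_width: 0.999
grasp_force: 0.0
clk 11.225 ft [-0.14  0.96 -0.12] w 0.999 gf 0.0 pos [0.4326 0.1282 0.201 ] yaw_y 1.26
[.4319,.1295,.0425] -> [0.001  0.0011 0.1585]
```

```bash
echo '{"wx": [0,0,0,0,0,0,0,0,0,0,0,0],"wy": [0,0,0,0,0,0,0,0,0,0,0,0],"wz": [0,0,0,0,0,0,0,0,0,0,0,0],"tx": [0.001,0.001,0.001,0.001,0.001,0.001,0.001,0.001,0.001,0.001,0.001,0.001],"ty": [0.001,0.001,0.001,0.001,0.001,0.001,0.001,0.001,0.001,0.001,0.001,0.001],"tz": [0.04,0.08,0.12,0.145,0.158,0.158,0.158,0.158,0.158,0.158,0.158,0.158],"finger_gap": [1,1,1,1,1,1,0.3,0.3,0.3,0.3,0.3,0.3]}' > path.dat && python3 jog.py path.dat 60; python3 d.py; echo '{"wx": [0,0,0,0,0,0,0,0,0],"wy": [0,0,0,0,0,0,0,0,0],"wz": [0,0,0,0,0,0,0,0,0],"tx": [0,0,0,0,0,0,0,0,0],"ty": [0,0,0,0,0,0,0,0,0],"tz": [-0.015,-0.04,-0.08,-0.12,-0.15,-0.15,-0.15,-0.15,-0.15],"finger_gap": [0.3,0.3,0.3,0.3,0.3,0.3,0.3,0.3,0.3]}' > path.dat && python3 jog.py path.dat; for i in 1 2 3 4 5; do echo '{"wx": [0],"wy": [0],"wz": [0],"tx": [0],"ty": [0],"tz": [0],"finger_gap": [0.3]}' > path.dat && python3 jog.py path.dat | grep ft_; done;  python3 d.py "[.583,-.097,.2]" "[.591,-.2698,.2]"
```

```text
clock: 12.72
position: [0.4322, 0.1308, 0.0443]
ee_rot: [0.154, 0.988, 0.001, 0.001]
ft_force: [-2.3, -1.1, 6.5]
grip_width: 0.484
grasp_force: 60.1
clk 12.725 ft [-2.28 -1.12  6.48] w 0.484 gf 60.1 pos [0.4322 0.1308 0.0443] yaw_y 1.262
clock: 13.85
position: [0.4312, 0.1303, 0.1925]
ee_rot: [0.154, 0.988, -0.0, -0.001]
ft_force: [0.7, -0.1, -1.6]
grip_width: 0.484
grasp_force: 61.0
ft_force: [0.6, 0.8, -1.6]
ft_force: [-0.5, 0.5, -1.5]
ft_force: [0.5, -0.5, -1.5]
ft_force: [0.2, 0.7, -2.4]
ft_force: [-0.3, 0.2, -2.3]
clk 14.475 ft [-0.34  0.24 -2.29] w 0.485 gf 61.0 pos [0.4317 0.1305 0.1933] yaw_y 1.262
[.583,-.097,.2] -> [-0.2133 -0.1708 -0.0067]
[.591,-.2698,.2] -> [-0.2734 -0.333  -0.0067]
```

About 1.9 N, so it's hollow and goes in blue.

```bash
echo '{"wx": [0,0,0,0,0,0,0,0,0,0,0,0,0],"wy": [0,0,0,0,0,0,0,0,0,0,0,0,0],"wz": [0,0,0,0,0,0,0,0,0,0,0,0,0],"tx": [-0.02,-0.05,-0.08,-0.11,-0.14,-0.17,-0.2,-0.23,-0.255,-0.273,-0.273,-0.273,-0.273],"ty": [-0.024,-0.061,-0.098,-0.134,-0.17,-0.207,-0.244,-0.28,-0.311,-0.333,-0.333,-0.333,-0.333],"tz": [-0.01,-0.01,-0.01,-0.01,-0.01,-0.01,-0.01,-0.01,-0.01,-0.01,-0.01,-0.01,-0.01],"finger_gap": [0.3,0.3,0.3,0.3,0.3,0.3,0.3,0.3,0.3,0.3,0.3,0.3,0.3]}' > path.dat && python3 jog.py path.dat; python3 d.py "[.591,-.2698,.064]"
```

```text
clock: 16.1
position: [0.5908, -0.2684, 0.2033]
ee_rot: [0.153, 0.988, 0.0, 0.0]
ft_force: [-0.2, 0.1, -1.5]
grip_width: 0.486
grasp_force: 61.2
clk 16.1 ft [-0.15  0.09 -1.49] w 0.486 gf 61.2 pos [ 0.5908 -0.2684  0.2033] yaw_y 1.264
[.591,-.2698,.064] -> [-0.0006 -0.0014  0.1393]
```

```bash
echo '{"wx": [0,0,0,0,0,0,0,0,0,0,0],"wy": [0,0,0,0,0,0,0,0,0,0,0],"wz": [0,0,0,0,0,0,0,0,0,0,0],"tx": [0,0,0,0,0,0,0,0,0,0,0],"ty": [-0.001,-0.001,-0.001,-0.001,-0.001,-0.001,-0.001,-0.001,-0.001,-0.001,-0.001],"tz": [0.03,0.06,0.09,0.11,0.125,0.133,0.138,0.14,0.142,0.142,0.142],"finger_gap": [0.3,0.3,0.3,0.3,0.3,0.3,0.3,0.3,0.3,0.3,0.3]}' > path.dat && python3 jog.py path.dat; python3 d.py
```

```text
clock: 17.48
position: [0.5903, -0.2707, 0.0615]
ee_rot: [0.154, 0.988, 0.0, 0.0]
ft_force: [0.1, 0.1, -1.4]
grip_width: 0.484
grasp_force: 61.2
clk 17.475 ft [ 0.08  0.08 -1.38] w 0.484 gf 61.2 pos [ 0.5903 -0.2707  0.0615] yaw_y 1.262
```

```bash
echo '{"wx": [0,0,0,0,0,0,0,0,0,0,0],"wy": [0,0,0,0,0,0,0,0,0,0,0],"wz": [0,0,0,0,0,0,0,0,0,0,0],"tx": [0,0,0,0,0,0,0,0,0,0,0],"ty": [0,0,0,0,0,0,0,0,0,0,0],"tz": [0.001,0.001,0.001,0.001,0.001,-0.02,-0.06,-0.11,-0.14,-0.14,-0.14],"finger_gap": [0.3,0.6,0.75,0.75,0.75,0.75,0.75,0.5,0,0,0]}' > path.dat && python3 jog.py path.dat; python3 d.py "[.44,-.1905,.2]"; python3 - <<'E'
from h import *
s=manip.camera("side")[195:385,320:560];t=manip.camera("top")[110:230,355:495]
a=cv2.resize(s,None,fx=1.8,fy=1.8);b=cv2.resize(t,None,fx=2.6,fy=2.6)
h=min(len(a),len(b));cv2.imwrite("pics/chk.png",np.hstack([a[:h],b[:h]]))
E
```

```text
clock: 18.85
position: [0.5901, -0.2705, 0.2015]
ee_rot: [0.154, 0.988, 0.0, 0.0]
ft_force: [-0.2, -0.8, -0.1]
grip_width: 0.003
grasp_force: 0.0
clk 18.85 ft [-0.2  -0.79 -0.13] w 0.003 gf 0.0 pos [ 0.5901 -0.2705  0.2015] yaw_y 1.262
[.44,-.1905,.2] -> [0.1673 0.0306 0.0015]
```

View pics/chk.png

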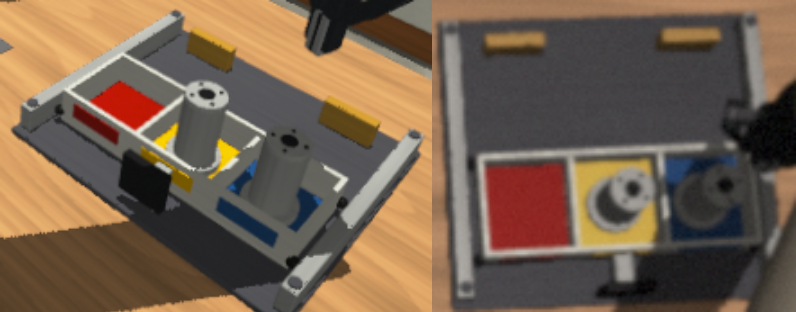

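The check shows both cores upright in yellow and blue with the tray still out. Next I'll come down in front of the pad with shut fingers, turned square to the tray.

```bash
python3 d.py "[.4502,-.1898,.2]"; echo '{"wx": [0,0,0,0,0,0,0],"wy": [0,0,0,0,0,0,0],"wz": [-0.1,-0.2,-0.3,-0.355,-0.355,-0.355,-0.355],"tx": [0.04,0.08,0.12,0.158,0.158,0.158,0.158],"ty": [0.008,0.016,0.025,0.034,0.034,0.034,0.034],"tz": [0,0,0,0,0,0,0],"finger_gap": [0,0,0,0,0,0,0]}' > path.dat && python3 jog.py path.dat; python3 d.py "[.4502,-.1898,.042]" "[.4951,-.1877,.042]"
```

```text
clk 18.95 ft [ 0.27  0.59 -0.3 ] w 0.003 gf 0.0 pos [ 0.5898 -0.2704  0.2005] yaw_y 1.262
[.4502,-.1898,.2] -> [0.1575 0.0344 0.0008]
clock: 19.82
position: [0.4505, -0.1907, 0.2011]
ee_rot: [-0.023, 1.0, -0.0, -0.0]
ft_force: [-0.5, -0.0, 0.4]
grip_width: -0.002
grasp_force: 0.0
clk 19.825 ft [-0.54 -0.01  0.42] w -0.002 gf 0.0 pos [ 0.4505 -0.1907  0.2011] yaw_y 1.616
[.4502,-.1898,.042] -> [0.0002 0.001  0.1591]
[.4951,-.1877,.042] -> [-0.0448  0.0011  0.159 ]
```

```bash
echo '{"wx": [0,0,0,0,0,0,0,0,0,0,0,0,0,0,0,0,0],"wy": [0,0,0,0,0,0,0,0,0,0,0,0,0,0,0,0,0],"wz": [0,0,0,0,0,0,0,0,0,0,0,0,0,0,0,0,0],"tx": [0,0,0,0,0,0,-0.01,-0.02,-0.025,-0.03,-0.034,-0.038,-0.042,-0.046,-0.05,-0.055,-0.06],"ty": [0.001,0.001,0.001,0.001,0.001,0.001,0.001,0.001,0.001,0.001,0.001,0.001,0.001,0.001,0.001,0.001,0.001],"tz": [0.04,0.08,0.12,0.15,0.159,0.159,0.159,0.159,0.159,0.159,0.159,0.159,0.159,0.159,0.159,0.159,0.159],"finger_gap": [0,0,0,0,0,0,0,0,0,0,0,0,0,0,0,0,0]}' > path.dat && python3 jog.py path.dat; python3 d.py
```

```text
clock: 21.95
position: [0.5102, -0.1864, 0.0422]
ee_rot: [-0.023, 1.0, 0.0, -0.0]
ft_force: [-3.2, -0.4, 0.2]
grip_width: -0.002
grasp_force: 1.5
clk 21.95 ft [-3.23 -0.41  0.24] w -0.002 gf 1.5 pos [ 0.5102 -0.1864  0.0422] yaw_y 1.617
```

Pushing at about 3 N. I'll continue.

```bash
echo '{"wx": [0,0,0,0,0,0,0,0,0,0,0,0],"wy": [0,0,0,0,0,0,0,0,0,0,0,0],"wz": [0,0,0,0,0,0,0,0,0,0,0,0],"tx": [-0.005,-0.01,-0.015,-0.02,-0.025,-0.03,-0.035,-0.04,-0.045,-0.05,-0.055,-0.06],"ty": [0,0,0,0,0,0,0,0,0,0,0,0],"tz": [0,0,0,0,0,0,0,0,0,0,0,0],"finger_gap": [0,0,0,0,0,0,0,0,0,0,0,0]}' > path.dat && python3 jog.py path.dat; echo '{"wx": [0,0,0],"wy": [0,0,0],"wz": [0,0,0],"tx": [-0.004,-0.008,-0.012],"ty": [0,0,0],"tz": [0,0,0],"finger_gap": [0,0,0]}' > path.dat && python3 jog.py path.dat
```

```text
clock: 23.45
position: [0.5702, -0.1837, 0.0422]
ee_rot: [-0.023, 1.0, 0.0, -0.0]
ft_force: [-2.7, -0.0, -1.3]
grip_width: 0.0
grasp_force: 1.5
clock: 23.82
position: [0.5821, -0.1831, 0.0422]
ee_rot: [-0.023, 1.0, 0.0, -0.0]
ft_force: [-2.9, 0.4, -1.0]
grip_width: 0.0
grasp_force: 1.5
```

```bash
for i in 1 2 3 4 5; do echo '{"wx": [0,0],"wy": [0,0],"wz": [0,0],"tx": [-0.002,-0.004],"ty": [0,0],"tz": [0,0],"finger_gap": [0,0]}' > path.dat && python3 jog.py path.dat | grep -E "pos|ft_"; done
```

```text
position: [0.5844, -0.1834, 0.0422]
ft_force: [-15.2, -0.4, 9.2]
position: [0.5846, -0.1847, 0.0421]
ft_force: [-33.8, -0.8, 22.7]
position: [0.5846, -0.1852, 0.042]
ft_force: [-52.8, 2.9, 39.5]
position: [0.5847, -0.1853, 0.0419]
ft_force: [-74.0, 6.6, 56.6]
position: [0.5847, -0.1855, 0.0418]
ft_force: [-93.6, 9.5, 72.0]
```

At the stops. Back off right away, retract and look.

```bash
echo '{"wx": [0,0,0,0,0,0,0,0,0,0,0],"wy": [0,0,0,0,0,0,0,0,0,0,0],"wz": [0,0,0,0,0,0,0,0,0,0,0],"tx": [0.008,0.016,0.024,0.045,0.065,0.065,0.065,0.09,0.12,0.12,0.12],"ty": [0,0,0,0,0,0,0,0,0,0,0],"tz": [0,0,0,0,0,-0.05,-0.1,-0.15,-0.17,-0.17,-0.17],"finger_gap": [0,0,0,0,0,0,0,0,0,0,0]}' > path.dat && python3 jog.py path.dat; python3 - <<'E'
from h import *
s=manip.camera("side");t=manip.camera("top")
cv2.imwrite("pics/end.png",np.hstack([cv2.resize(s[120:385,250:570],None,fx=1.2,fy=1.2),cv2.resize(t[95:235,355:495],(318,318))]))
cv2.imwrite("pics/endt.png",cv2.resize(t[110:230,355:495],None,fx=5,fy=5,interpolation=cv2.INTER_CUBIC))
E
```

```text
clock: 26.45
position: [0.4828, -0.1872, 0.2123]
ee_rot: [-0.024, 1.0, 0.0, 0.001]
ft_force: [-0.8, -0.2, -0.0]
grip_width: 0.003
grasp_force: 0.0
```

View pics/end.png

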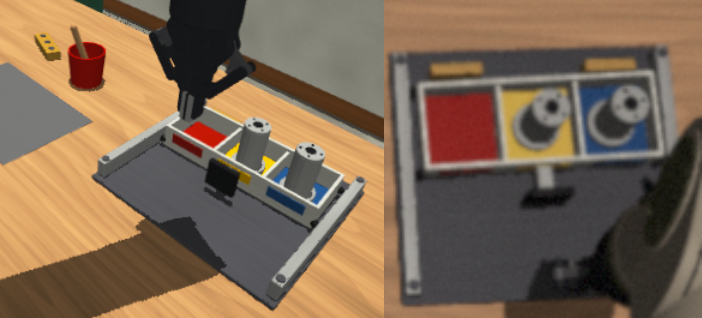

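View pics/endt.png

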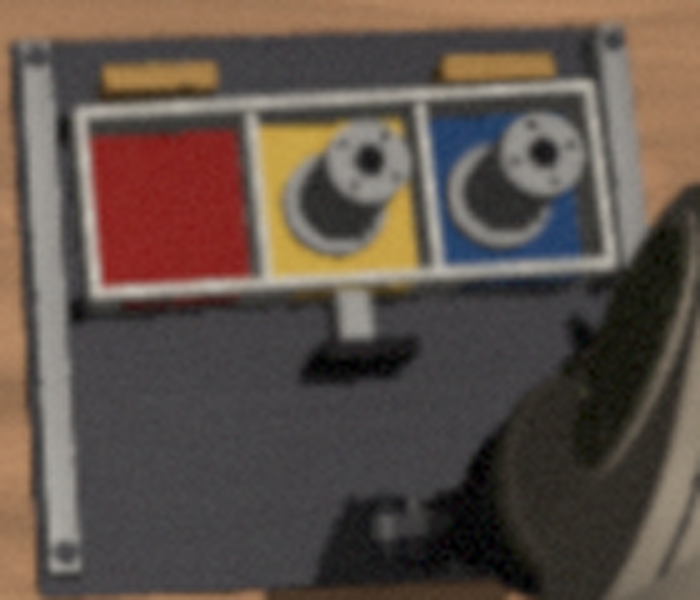

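The end views show both cores upright in yellow and blue, and the tray's far rim running from crop (75,108) to (588,82) just under the brass stops. I'll check the yaw and the gap numerically.

```bash
python3 - <<'E'
from h import *
U=lambda p,x,y,f:((p[0]+.5)/f+x-.5,(p[1]+.5)/f+y-.5)
t=lambda p:U(p,355,110,5); s=lambda p:U(p,320,195,3.2)
P=[atz("top",t(p),.053) for p in[(75,108),(588,82),(615,267),(93,297)]];c=np.mean(P,0)
P0=[atz("top",t(p),.053) for p in[(88,293),(615,275),(635,468),(100,490)]]
x=np.array([np.cos(.0464),np.sin(.0464),0]);y=np.array([-x[1],x[0],0])
w=(P[0]+P[3]-P[1]-P[2]);print("yaw",np.arctan2(-w[0],w[1]),"moved",(c-np.mean(P0,0))@x,"lat",(c-np.mean(P0,0))@y)
print("far edge",[p@x for p in P[:2]])
# stops: top near-edge corners (top crop, side crop)
for a,b in [((103,91),(334,63)),((218,87),(413,93)),((441,83),(576,183)),((554,77),(671,226))]:
    q=tri(t(a),s(b));print(q.round(4),(q@x).round(4))
E
```

```text
yaw 0.06851892799745062 moved 0.1007966370300206 lat 0.00045666910216113354
far edge [np.float64(0.7251607367774502), np.float64(0.7310104128789071)]
[ 0.7431 -0.0562  0.0324] 0.7397
[ 0.745  -0.1169  0.0397] 0.7388
[ 0.7502 -0.2358  0.0361] 0.7385
[ 0.7535 -0.2958  0.04  ] 0.7389
```

By these numbers the tray is about 8–10 mm short and twisted about 0.02 rad, so it may be bound rather than home. I'll move the arm clear and look closely.

```bash
echo '{"wx": [0,0,0,0,0,0,0,0],"wy": [0,0,0,0,0,0,0,0],"wz": [0,0,0,0,0,0,0,0],"tx": [0.03,0.05,0.06,0.06,0.06,0.06,0.06,0.06],"ty": [0.03,0.08,0.13,0.18,0.23,0.27,0.27,0.27],"tz": [-0.01,-0.02,-0.02,-0.02,-0.02,-0.02,-0.02,-0.02],"finger_gap": [0,0,0,0,0,0,0,0]}' > path.dat && python3 jog.py path.dat | head -2; python3 - <<'E'
from h import *
s=manip.camera("side");t=manip.camera("top");cv2.imwrite("pics/s9.png",s);cv2.imwrite("pics/t9.png",t)
a=cv2.resize(s[185:310,370:560],(800,526),interpolation=cv2.INTER_CUBIC)[:300]
b=cv2.resize(t[110:180,355:495],(600,300),interpolation=cv2.INTER_CUBIC);b=np.pad(b,((0,0),(0,200),(0,0)))
cv2.imwrite("pics/v9.png",np.vstack([a,b]))
E
```

```text
clock: 27.55
position: [0.4097, 0.0787, 0.2317]
```

View pics/v9.png

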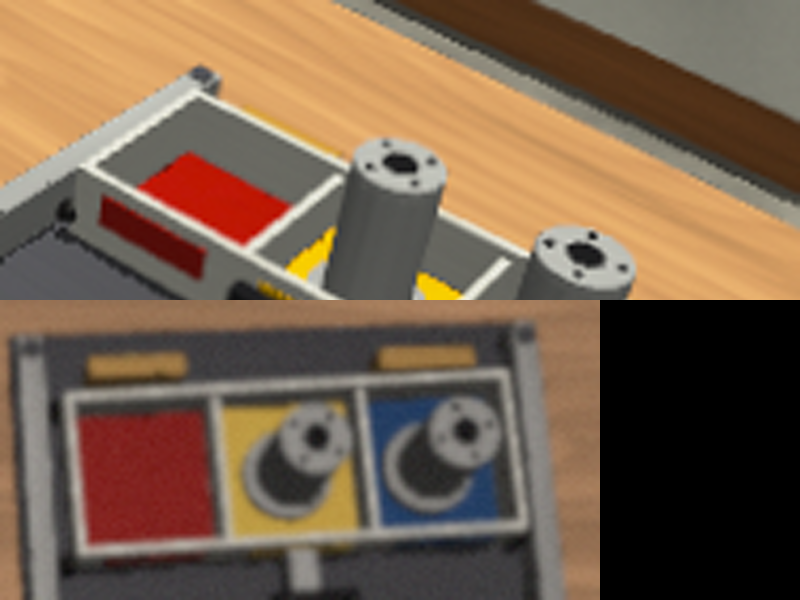

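```bash
python3 - <<'E'
from h import *
x=np.array([np.cos(.0464),np.sin(.0464),0]);y=np.array([-x[1],x[0],0])
T=lambda p:(( p[0]+.5)*140/600+355-.5,(p[1]-300+.5)*70/300+110-.5)
S=lambda p:((p[0]+.5)*190/800+370-.5,(p[1]+.5)*125/526+185-.5)
pr=lambda n,q:print(n,(q@x).round(4),(q@y).round(4),q[2].round(4))
pr("FL top",atz("top",T((66,395)),.053));pr("FR top",atz("top",T((505,370)),.053))
pr("FL side",atz("side",S((197,92)),.053));pr("NL side",atz("side",S((80,165)),.053));pr("FLtri",tri(T((66,395)),S((197,92))))
U=lambda p,f,x0,y0:((p[0]+.5)/f+x0-.5,(p[1]+.5)/f+y0-.5)
pr("start FL side",atz("side",U((222,97),3.2,320,195),.053));pr("start FL top",atz("top",U((88,293),5,355,110),.053))
pr("start NL side",atz("side",U((117,158),3.2,320,195),.053));pr("start FR side",atz("side",U((618,320),3.2,320,195),.053));pr("start FR top",atz("top",U((615,275),5,355,110),.053))
for p in[(334,63),(413,93),(576,183),(671,226)]:pr("stop side",atz("side",U(p,3.2,320,195),.038))
for p in[(103,91),(218,87),(441,83),(554,77)]:pr("stop top",atz("top",U(p,5,355,110),.038))
E
```

```text
FL top 0.7236 -0.0746 0.053
FR top 0.7311 -0.3436 0.053
FL side 0.7239 -0.0759 0.053
NL side 0.627 -0.0756 0.053
FLtri 0.7242 -0.0751 0.0524
start FL side 0.6246 -0.0787 0.053
start FL top 0.6278 -0.0744 0.053
start NL side 0.5291 -0.0755 0.053
start FR side 0.6274 -0.3456 0.053
start FR top 0.6276 -0.3464 0.053
stop side 0.7311 -0.0941 0.038
stop side 0.742 -0.1507 0.038
stop side 0.7367 -0.2715 0.038
stop side 0.7425 -0.3305 0.038
stop top 0.7386 -0.0906 0.038
stop top 0.7388 -0.1509 0.038
stop top 0.7374 -0.2692 0.038
stop top 0.7391 -0.3303 0.038
```

The views agree: the tray is twisted about 0.025 rad with its left side lagging, and it sits about 8 mm off the stops. I'll push gently a little left of centre to square it and see whether it advances.

```bash
python3 - <<'E'
import numpy as np,subprocess
x=np.array([np.cos(.0464),np.sin(.0464),0]);y=np.array([-x[1],x[0],0])
L=[]
for a,b,z in[(.51,-.195,.23),(.51,-.195,.046),(.573,-.195,.046)]: L.append(str((a*x+b*y+[0,0,z]).round(4).tolist()))
print(subprocess.run(["python3","d.py",*L],capture_output=True,text=True).stdout)
E
```

```text
clk 27.65 ft [-0.08 -0.12 -0.49] w -0.0 gf 0.0 pos [0.4098 0.0782 0.232 ] yaw_y 1.615
[0.5185, -0.1711, 0.23] -> [-0.0975 -0.2539  0.002 ]
[0.5185, -0.1711, 0.046] -> [-0.0976 -0.2539  0.186 ]
[0.5814, -0.1682, 0.046] -> [-0.1606 -0.2538  0.1859]
```

```bash
echo '{"wx": [0,0,0,0,0,0,0,0,0,0,0,0,0,0,0,0,0,0],"wy": [0,0,0,0,0,0,0,0,0,0,0,0,0,0,0,0,0,0],"wz": [0,0,0,0,0,0,0,0,0,0,0,0,0,0,0,0,0,0],"tx": [-0.02,-0.04,-0.06,-0.08,-0.0975,-0.0975,-0.0975,-0.0975,-0.0975,-0.0975,-0.0975,-0.0975,-0.115,-0.13,-0.145,-0.152,-0.157,-0.159],"ty": [-0.05,-0.1,-0.15,-0.2,-0.24,-0.254,-0.254,-0.254,-0.254,-0.254,-0.254,-0.254,-0.254,-0.254,-0.254,-0.254,-0.254,-0.254],"tz": [0,0,0,0,0,0,0.04,0.09,0.14,0.175,0.186,0.186,0.186,0.186,0.186,0.186,0.186,0.186],"finger_gap": [0,0,0,0,0,0,0,0,0,0,0,0,0,0,0,0,0,0]}' > path.dat && python3 jog.py path.dat | grep -E "pos|ft_"; for i in 1 2 3; do echo '{"wx": [0,0],"wy": [0,0],"wz": [0,0],"tx": [-0.001,-0.002],"ty": [0,0],"tz": [0,0],"finger_gap": [0,0]}' > path.dat && python3 jog.py path.dat | grep -E "pos|ft_"; done
```

```text
position: [0.5803, -0.1673, 0.0467]
ft_force: [0.1, 0.3, 0.4]
position: [0.5819, -0.1672, 0.0463]
ft_force: [0.4, -0.4, 0.3]
position: [0.5832, -0.167, 0.0461]
ft_force: [-7.5, 1.2, 5.0]
position: [0.5833, -0.1669, 0.0458]
ft_force: [-17.0, 2.1, 12.5]
```

```bash
for i in 1 2; do echo '{"wx": [0,0],"wy": [0,0],"wz": [0,0],"tx": [-0.001,-0.002],"ty": [0,0],"tz": [0,0],"finger_gap": [0,0]}' > path.dat && python3 jog.py path.dat | grep -E "pos|ft_"; done; python3 - <<'E'
from h import *
cv2.imwrite("pics/t10.png",manip.camera("top"))
a=cv2.imread("pics/t9.png").astype(int);b=cv2.imread("pics/t10.png").astype(int);c=cv2.imread("pics/top0.png")
def edges(im):  # bright rim centroid rows per column: far rim
    g=cv2.cvtColor(im.astype(np.uint8),cv2.COLOR_BGR2GRAY).astype(float)
    out=[]
    for u in(380,400,420,440,460):
        lo,hi=(124,134) if im is not c else (163,176)
        col=g[lo:hi,u-4:u+5].mean(1);w=np.clip(col-col.min()-20,0,None);out.append((w@np.arange(lo,hi)/w.sum()).round(2))
    return out
for im in(c,a,b):print(edges(im))
E
```

```text
position: [0.5833, -0.1669, 0.0455]
ft_force: [-26.9, 4.5, 18.9]
position: [0.5833, -0.1669, 0.0452]
ft_force: [-34.5, 4.6, 25.2]
[np.float64(169.04), np.float64(168.36), np.float64(171.15), np.float64(169.94), np.float64(166.25)]
[np.float64(128.53), np.float64(130.42), np.float64(129.28), np.float64(128.44), np.float64(127.05)]
[np.float64(128.34), np.float64(130.27), np.float64(129.23), np.float64(128.51), np.float64(132.47)]
```

```bash
cat > r.py <<'E'
from h import *
x=np.array([np.cos(.0464),np.sin(.0464),0]);y=np.array([-x[1],x[0],0])
def rect(n,f,a0,a1,z=.053,st=.0005):
    A,B=np.meshgrid(np.arange(a0,a1,st),np.arange(-.34,-.08,st),indexing="ij")
    P=A[...,None]*x+B[...,None]*y;P[...,2]=z
    m=proj(n,P.reshape(-1,3)).reshape(*A.shape,2).astype(np.float32)
    return cv2.remap(cv2.cvtColor(cv2.imread(f),cv2.COLOR_BGR2GRAY),m[...,0],m[...,1],cv2.INTER_CUBIC).astype(float)
def edge(I,a0,st=.0005,s=1):
    out=[]
    for k in range(10,510,40):
        g=np.gradient(cv2.GaussianBlur(I,(9,5),0)[:,k:k+20].mean(1))*s;i=int(np.argmax(g));out.append(round((a0+i*st)*1000,1))
    return out
for n,f,c in[("top","pics/top0.png",.578),("side","pics/side0.png",.578),("top","pics/t9.png",.678),("side","pics/s9.png",.678)]:
    print(n,f);print(" near",edge(rect(n,f,c-.062,c-.038),c-.062));print(" far ",edge(rect(n,f,c+.038,c+.062),c+.038,s=-1))
E
python3 r.py
```

```text
top pics/top0.png
 near [526.5, 527.0, 525.5, 526.0, 527.0, 525.0, 527.0, 527.0, 527.5, 526.0, 527.0, 525.5, 526.0]
 far  [628.5, 628.0, 628.5, 628.5, 628.0, 628.0, 628.5, 628.5, 628.0, 628.0, 628.5, 628.5, 628.0]
side pics/side0.png
 near [528.0, 527.5, 528.0, 527.5, 527.5, 528.0, 528.0, 527.5, 527.5, 527.5, 527.5, 527.5, 527.5]
 far  [628.5, 628.0, 628.5, 628.0, 628.0, 628.5, 628.5, 628.5, 628.5, 628.5, 628.5, 628.0, 628.0]
top pics/t9.png
 near [630.0, 630.0, 628.5, 629.0, 629.5, 628.0, 629.0, 627.0, 627.5, 625.5, 626.0, 624.5, 625.0]
 far  [733.0, 731.0, 731.0, 730.5, 730.5, 730.5, 729.5, 729.5, 728.5, 728.5, 728.5, 727.5, 727.5]
side pics/s9.png
 near [632.0, 632.0, 631.0, 630.5, 630.5, 630.0, 629.0, 628.5, 628.0, 627.5, 627.0, 626.5, 626.0]
 far  [733.0, 733.0, 739.0, 718.0, 731.5, 731.0, 732.5, 738.0, 717.0, 728.5, 728.0, 727.5, 726.5]
```

```bash
sed -i 's#^for n,f,c in.*#import sys\nfor n,f,c in [("top",sys.argv[1],.678),("side",sys.argv[2],.678)]:#' r.py; python3 - <<'E'
from h import *
cv2.imwrite("pics/s10.png",manip.camera("side"))
E
python3 r.py pics/t10.png pics/s10.png
```

```text
top pics/t10.png
 near [629.0, 626.5, 638.0, 619.5, 629.0, 630.5, 635.0, 632.0, 627.5, 625.5, 626.5, 624.5, 625.0]
 far  [736.5, 737.5, 730.5, 737.0, 730.5, 730.5, 729.5, 729.5, 730.0, 728.5, 728.5, 727.5, 727.5]
side pics/s10.png
 near [631.5, 631.5, 630.5, 630.0, 630.0, 629.5, 629.5, 638.0, 628.0, 630.5, 632.5, 626.0, 626.5]
 far  [732.5, 732.5, 738.5, 739.0, 731.0, 731.0, 718.0, 738.0, 720.5, 733.5, 721.0, 718.5, 725.0]
```

The tray really is bound: 1.4° of twist and about 8 mm short. I'll straddle the 50 mm pad and grip it, pull the tray back a little, square it, and push home while holding it.

```bash
echo '{"wx": [0,0,0,0,0,0,0],"wy": [0,0,0,0,0,0,0],"wz": [0,0,0,0,0,0,0],"tx": [0.008,0.016,0.03,0.03,0.03,0.03,0.03],"ty": [0,0,0,0,0,0,0],"tz": [0,0,0,-0.04,-0.09,-0.12,-0.12],"finger_gap": [0,0,0,0.5,1,1,1]}' > path.dat && python3 jog.py path.dat | grep -E "pos|ft_"; cat > g.py <<'E'
import numpy as np,subprocess,sys
x=np.array([np.cos(.0464),np.sin(.0464),0]);y=np.array([-x[1],x[0],0])
L=[str((a*x+b*y+[0,0,z]).round(4).tolist()) for a,b,z in eval(sys.argv[1])]
print(subprocess.run(["python3","d.py",*L],capture_output=True,text=True).stdout)
E
python3 g.py "[(.5904,-.2115,.16),(.5904,-.2115,.034)]"
```

```text
position: [0.5611, -0.1686, 0.1688]
ft_force: [-0.1, -0.1, 0.1]
clk 32.125 ft [-0.08 -0.15  0.07] w 0.849 gf 0.0 pos [ 0.5611 -0.1686  0.1688] yaw_y 1.617
[0.5996, -0.1839, 0.16] -> [-0.0378 -0.017   0.009 ]
[0.5996, -0.1839, 0.034] -> [-0.0371 -0.017   0.135 ]
```

```bash
echo '{"wx": [0,0,0,0,0,0,0,0,0],"wy": [0,0,0,0,0,0,0,0,0],"wz": [-0.025,-0.025,-0.025,-0.025,-0.025,-0.025,-0.025,-0.025,-0.025],"tx": [-0.02,-0.037,-0.037,-0.037,-0.037,-0.037,-0.037,-0.037,-0.037],"ty": [-0.009,-0.017,-0.017,-0.017,-0.017,-0.017,-0.017,-0.017,-0.017],"tz": [0,0,0.01,0.04,0.08,0.11,0.13,0.135,0.135],"finger_gap": [1,1,1,1,1,1,1,1,1]}' > path.dat && python3 jog.py path.dat ; python3 g.py "[(.5904,-.2115,.034)]"
```

```text
clock: 33.25
position: [0.598, -0.1835, 0.0317]
ee_rot: [-0.036, 0.999, -0.0, 0.0]
ft_force: [0.7, -0.3, -0.4]
grip_width: 1.005
grasp_force: 0.0
clk 33.25 ft [ 0.75 -0.25 -0.4 ] w 1.005 gf 0.0 pos [ 0.598  -0.1835  0.0317] yaw_y 1.642
[0.5996, -0.1839, 0.034] -> [-0.0016 -0.0005 -0.0023]
```

```bash
echo '{"wx": [0,0,0,0,0],"wy": [0,0,0,0,0],"wz": [0,0,0,0,0],"tx": [0,0,0,0,0],"ty": [0,0,0,0,0],"tz": [0,0,0,0,0],"finger_gap": [0.4,0.4,0.4,0.4,0.4]}' > path.dat && python3 jog.py path.dat 60; echo '{"wx": [0,0],"wy": [0,0],"wz": [0,0],"tx": [0.003,0.006],"ty": [0,0],"tz": [0,0],"finger_gap": [0.4,0.4]}' > path.dat && python3 jog.py path.dat | grep -E "pos|ft_|width"; echo '{"wx": [0,0],"wy": [0,0],"wz": [0,0],"tx": [0.003,0.006],"ty": [0,0],"tz": [0,0],"finger_gap": [0.4,0.4]}' > path.dat && python3 jog.py path.dat | grep -E "pos|ft_"
```

```text
clock: 33.88
position: [0.5984, -0.1837, 0.0324]
ee_rot: [-0.036, 0.999, -0.0, 0.001]
ft_force: [-1.0, -0.2, 5.4]
grip_width: 0.57
grasp_force: 61.7
position: [0.593, -0.184, 0.0324]
ft_force: [2.6, -0.2, 6.4]
grip_width: 0.578
position: [0.587, -0.1843, 0.0323]
ft_force: [3.1, 0.5, 6.6]
```

It moves freely at 3 N. Square it, then push home while gripped.

```bash
echo '{"wx": [0,0,0],"wy": [0,0,0],"wz": [0.012,0.025,0.025],"tx": [0.005,0.01,0.01],"ty": [0,0,0],"tz": [0,0,0],"finger_gap": [0.4,0.4,0.4]}' > path.dat && python3 jog.py path.dat | grep -E "pos|ft_"; python3 g.py "[(.61,-.2113,.0323)]"; python3 - <<'E'
from h import *
for n in("top","side"):cv2.imwrite(f"pics/{n}11.png",manip.camera(n))
E
sed -i 's/\.678/.66/g' r.py; python3 r.py pics/top11.png pics/side11.png
```

```text
position: [0.5767, -0.183, 0.0323]
ft_force: [-1.4, 6.6, 10.9]
clk 34.75 ft [-1.39  6.59 10.91] w 0.581 gf 62.9 pos [ 0.5767 -0.183   0.0323] yaw_y 1.62
[0.6191, -0.1828, 0.0323] -> [-0.0423 -0.0019  0.0001]

top pics/top11.png
 near [616.0, 600.0, 609.0, 617.0, 617.0, 608.5, 615.5, 606.0, 607.0, 607.0, 605.5, 606.5, 607.0]
 far  [720.5, 716.0, 717.0, 708.0, 708.5, 707.5, 708.0, 708.5, 708.5, 709.0, 708.0, 708.5, 709.0]
side pics/side11.png
 near [607.0, 607.5, 607.0, 607.0, 607.5, 617.0, 609.0, 607.5, 607.5, 610.0, 603.0, 607.5, 608.0]
 far  [707.5, 708.5, 717.5, 717.0, 708.5, 708.5, 709.0, 719.5, 709.0, 718.5, 712.5, 720.5, 706.5]
```

Square again, with the far edge at 708.5 mm against stops at about 738.5 mm. Pushing home.

```bash
echo '{"wx": [0,0,0,0,0],"wy": [0,0,0,0,0],"wz": [0,0,0,0,0],"tx": [-0.004,-0.008,-0.012,-0.016,-0.02],"ty": [0,0,0,0,0],"tz": [0,0,0,0,0],"finger_gap": [0.4,0.4,0.4,0.4,0.4]}' > path.dat && python3 jog.py path.dat | grep -E "pos|ft_"; for i in 1 2 3 4; do echo '{"wx": [0,0],"wy": [0,0],"wz": [0,0],"tx": [-0.0015,-0.003],"ty": [0,0],"tz": [0,0],"finger_gap": [0.4,0.4]}' > path.dat && python3 jog.py path.dat | grep -E "pos|ft_"; done
```

```text
position: [0.5965, -0.1821, 0.0323]
ft_force: [-3.5, 6.6, 11.6]
position: [0.5983, -0.1821, 0.0323]
ft_force: [-13.6, 8.5, 20.7]
position: [0.5983, -0.1822, 0.0322]
ft_force: [-30.0, 10.7, 34.0]
position: [0.5983, -0.1823, 0.032]
ft_force: [-45.0, 12.4, 45.4]
position: [0.599, -0.184, 0.0317]
ft_force: [-52.6, 13.3, 50.6]
```

```bash
echo '{"wx": [0,0],"wy": [0,0],"wz": [0,0],"tx": [0.006,0.011],"ty": [0,0],"tz": [0,0],"finger_gap": [0.4,0.4]}' > path.dat && python3 jog.py path.dat | grep -E "pos|ft_"; python3 - <<'E'
from h import *
for n in("top","side"):cv2.imwrite(f"pics/{n}12.png",manip.camera(n))
E
sed -i 's/\.66)/.679)/g' r.py; python3 r.py pics/top12.png pics/side12.png
python3 - <<'E'
from h import *
x=np.array([np.cos(.0464),np.sin(.0464),0]);y=np.array([-x[1],x[0],0])
def prof(n,z,b0,b1):
    A,B=np.meshgrid(np.arange(.715,.765,.001),np.arange(b0,b1,.001),indexing="ij")
    P=A[...,None]*x+B[...,None]*y;P[...,2]=z
    m=proj(n,P.reshape(-1,3)).reshape(*A.shape,2).astype(np.float32)
    return cv2.remap(cv2.imread(f"pics/{n}0.png"),m[...,0],m[...,1],cv2.INTER_LINEAR)[...,2].astype(float).mean(1).round().astype(int)
for n in("top","side"):
  for z in(.038,.006):
    for b in((-.145,-.1),(-.32,-.28)):print(n,z,b,prof(n,z,*b).tolist())
E
```

```text
position: [0.597, -0.1841, 0.0319]
ft_force: [3.7, -0.7, 3.7]
top pics/top12.png
 near [621.0, 626.0, 619.5, 635.5, 640.0, 634.5, 633.5, 624.0, 625.0, 623.0, 623.5, 622.0, 622.5]
 far  [736.5, 737.5, 728.0, 728.5, 728.0, 728.5, 727.0, 727.0, 727.0, 726.0, 726.0, 725.0, 725.0]
side pics/side12.png
 near [628.5, 628.5, 628.0, 627.5, 626.5, 639.5, 617.5, 625.5, 625.5, 633.0, 629.0, 623.5, 623.0]
 far  [729.5, 729.5, 738.0, 739.5, 728.0, 727.5, 728.5, 725.0, 722.0, 725.0, 724.0, 718.0, 724.0]
top 0.038 (-0.145, -0.1) [63, 62, 63, 63, 63, 63, 63, 63, 63, 63, 62, 62, 60, 57, 55, 52, 49, 48, 48, 49, 54, 63, 73, 88, 104, 120, 132, 144, 152, 155, 158, 158, 156, 153, 148, 141, 132, 120, 108, 95, 84, 73, 68, 64, 62, 62, 62, 63, 67, 72, 80]
top 0.038 (-0.32, -0.28) [59, 60, 60, 60, 60, 61, 61, 60, 60, 59, 57, 55, 51, 47, 44, 44, 45, 46, 47, 49, 55, 63, 73, 89, 106, 123, 134, 144, 151, 152, 154, 154, 152, 151, 146, 141, 134, 118, 101, 87, 77, 67, 62, 60, 59, 59, 60, 61, 66, 72, 80]
top 0.006 (-0.145, -0.1) [63, 63, 63, 64, 64, 64, 64, 64, 63, 63, 63, 63, 63, 63, 63, 63, 63, 63, 63, 63, 63, 62, 60
[... 650 characters left out ...]
-0.28) [85, 85, 85, 85, 86, 87, 87, 87, 87, 87, 87, 87, 86, 86, 85, 85, 85, 84, 84, 85, 85, 86, 88, 94, 104, 119, 136, 152, 168, 181, 191, 198, 201, 202, 202, 202, 202, 203, 205, 208, 210, 213, 215, 215, 214, 213, 211, 210, 208, 207, 205]
side 0.006 (-0.145, -0.1) [81, 81, 81, 82, 82, 82, 82, 82, 82, 81, 81, 82, 82, 81, 81, 81, 81, 81, 82, 82, 82, 82, 81, 79, 75, 71, 67, 66, 68, 72, 76, 80, 83, 85, 87, 87, 87, 88, 88, 87, 87, 87, 87, 87, 88, 88, 89, 89, 89, 90, 90]
side 0.006 (-0.32, -0.28) [78, 77, 77, 77, 78, 78, 78, 78, 77, 77, 77, 78, 78, 78, 78, 78, 78, 79, 79, 79, 79, 79, 78, 77, 74, 70, 65, 61, 60, 65, 72, 79, 83, 84, 85, 85, 86, 86, 85, 85, 85, 85, 85, 85, 85, 86, 86, 87, 87, 87, 87]
```

The tray stopped at the same TCP point to within 0.1 mm on two separate pushes, so this is a hard end stop and not friction binding. Backing off in the grip pulled it about 3 mm short again. I'll square it, push home gently and release.

```bash
python3 d.py; echo '{"wx": [0,0,0,0,0,0,0,0],"wy": [0,0,0,0,0,0,0,0],"wz": [0,0.012,0.025,0.025,0.025,0.025,0.025,0.025],"tx": [0.005,0.01,0.01,0.01,0.006,0.002,0,-0.001],"ty": [0,0,0.002,0.002,0.002,0.002,0.002,0.002],"tz": [0,0,0,0,0,0,0,0],"finger_gap": [0.4,0.4,0.4,0.4,0.4,0.4,0.4,0.4]}' > path.dat && python3 jog.py path.dat | grep -E "pos|ft_";  for i in 1 2; do echo '{"wx": [0],"wy": [0],"wz": [0],"tx": [-0.001],"ty": [0],"tz": [0],"finger_gap": [0.4]}' > path.dat && python3 jog.py path.dat | grep -E "pos|ft_"; done
```

```text
clk 36.825 ft [-2.16 -0.86  8.93] w 0.575 gf 63.0 pos [ 0.5965 -0.1842  0.0319] yaw_y 1.617
position: [0.5976, -0.1821, 0.0319]
ft_force: [-2.9, 0.6, 10.1]
position: [0.5985, -0.182, 0.0319]
ft_force: [-2.8, 0.8, 10.4]
position: [0.5994, -0.182, 0.0318]
ft_force: [-7.6, 0.1, 13.6]
```

```bash
for i in 1 2; do echo '{"wx": [0],"wy": [0],"wz": [0],"tx": [-0.001],"ty": [0],"tz": [0],"finger_gap": [0.4]}' > path.dat && python3 jog.py path.dat | grep -E "pos|ft_"; done; echo '{"wx": [0,0,0,0,0,0,0,0,0,0,0,0,0],"wy": [0,0,0,0,0,0,0,0,0,0,0,0,0],"wz": [0,0,0,0,0,0,0,0,0,0,0,0,0],"tx": [0.001,0.001,0.001,0.001,0.001,0.001,0.02,0.06,0.1,0.12,0.12,0.12,0.12],"ty": [0,0,0,0,0,0,0,0.05,0.11,0.17,0.22,0.26,0.26],"tz": [0,0,0,0,-0.03,-0.08,-0.13,-0.17,-0.18,-0.18,-0.18,-0.18,-0.18],"finger_gap": [0.7,1,1,1,1,1,1,0,0,0,0,0,0]}' > path.dat && python3 jog.py path.dat | grep -E "pos|ft_";python3 - <<'E'
from h import *
for n in("top","side"):cv2.imwrite(f"pics/{n}13.png",manip.camera(n))
E
python3 r.py pics/top13.png pics/side13.png
```

```text
position: [0.5993, -0.182, 0.0318]
ft_force: [-12.1, 2.2, 18.5]
position: [0.5993, -0.1821, 0.0318]
ft_force: [-17.5, 3.1, 22.4]
position: [0.4758, 0.0795, 0.2113]
ft_force: [0.1, -0.5, -0.2]
top pics/top13.png
 near [627.0, 627.5, 626.0, 626.5, 627.5, 628.0, 629.0, 627.0, 627.5, 628.0, 626.5, 627.0, 628.0]
 far  [729.0, 729.0, 729.0, 729.5, 730.5, 729.0, 729.5, 730.0, 730.5, 730.0, 729.5, 729.5, 730.0]
side pics/side13.png
 near [629.0, 629.5, 629.0, 629.0, 629.5, 629.5, 629.0, 629.0, 629.0, 629.0, 629.0, 629.0, 629.0]
 far  [729.5, 731.0, 739.5, 740.0, 730.0, 730.5, 722.5, 738.0, 718.0, 729.5, 730.0, 730.0, 730.0]
```

The tray is square and has travelled about 102 mm to the same hard stop on a third, gentle push. The cores were upright in the last view and the arm is clear, so I'm handing in.

```bash
python3 -c "
from workcell import manip
print(manip.hand_in())"
```

```text
the job is handed in; nothing more can be done
None
```

I put the resin-filled core (about 5.0 N) in yellow and the hollow one (about 1.9 N) in blue, pushed the tray to a hard stop hit at the same place three times, and handed in at about 39 s; no verdict came back, the cameras still show about 9 mm between the tray's rim and the brass stops, so home is inferred, and I didn't re-measure the pot or bar.

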